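# Mount the cell holder on the photometer rail

## Task

Mount the cell holder on the photometer's dovetail rail: slide its carrier onto the rail from the open end, with the cell block leading, until it is fully home against the lamp carrier, then turn its side clamp knob clockwise until it is tight. Let go of it there, and do not disturb the detector carrier, the glassware or the other things on the bench.

Things in the scene. Friction and masses are not known exactly. Their poses are not given: they have to be found in the camera images.
- rail: Fixed dark optical rail on the bench. Its +y runs along it from the open end to the lamp end, z is up; origin at bench height under the middle of the free length (y = -100 to +100 mm). Foot flange 72 mm wide, 8 mm thick; web 28 mm wide; male dovetail 34 mm wide at 22 mm height, widening evenly to 50 mm at its flat top, 36 mm above the bench.
- rail_mouth (a point): Centre of the rail's flat top (36 mm above the bench) at the extreme of the open end. Axes as the rail's. From here the first 18 mm of the dovetail are a tapered lead-in: at the very end it is 3 mm lower and 4 mm narrower a side than the full section.
- rail_stop (a point): Centre of the rail's flat top (36 mm above the bench) at the near end face of the fixed aluminium lamp carrier (82 mm wide, top 49 mm above the bench), which is the stop. Axes as the rail's. A carrier fully home has its origin 52 mm before this point (-y) and 13 mm below it.
- lamp (a point): Centre of the lamp's lens, 73 mm above the bench and 46 mm past the stop (lens tube 30 to 38 mm across). The black lamp box, 86 mm wide and 132 mm high, begins 24 mm behind it. All fixed to the rail; axes as the rail's.
- cell_carrier: The loose cell-holder carrier, about 0.5 kg, standing on the bench: aluminium saddle with a dark block and a black knob on top. z up, y along its groove, +y the leading (block) end; origin on the groove's centre line, midway along, at the underside. Saddle 104 mm long (y -52 to +52), x from -41 to +53 mm, 26 mm high. On the rail its underside is 23 mm above the bench.
- groove (a point): Centre of the mouth of the dovetail groove at the carrier's leading end, at the height of the groove's flat roof, 13 mm above the underside (this roof rides on the rail's flat top). Axes as the carrier's. The groove runs right through; 1.8 mm play a side on the rail when seated; the carrier can be lifted about 3 mm before the dovetail holds it.
- cell_block (a point): Centre of the top face of the cell block, 73 mm above the carrier's underside, 22 mm ahead (+y) of its origin. Axes as the carrier's. The block is 28 mm wide (x), 50 mm long (y), from 26 to 73 mm above the underside, with a 13.5 mm square well in its top. Pick the carrier up by it, gripping across x.
- clamp_knob (a joint): Angle of the side clamp knob, axis vertical. 0 = slack, bar along the carrier's y; grows clockwise seen from above, to a stop at 1.4 rad. An eccentric drives a brass shoe in the side lip that takes up the play at about 1.0 and then grips the rail (tight from 1.15). Turns with 0.1 to 0.2 N m and stays where left. The carrier will not go onto the rail with the knob tightened.
- knob_grip (a point): Point on the clamp knob's axis, 44 mm above the carrier's underside (x +39, y -33 mm from its origin), at the height to grip. The grip is an upright black bar 42 mm long, 12 mm thick, 24 mm high, 4 to 28 mm above the saddle's top, on a 26 mm steel collar. The point's y axis lies along the bar and turns with it.
- detector: Bystander: a second, shorter rail carrier (62 mm long, 82 mm wide, 77 mm high) with a black round barrel of 42 mm diameter on top and no clamp knob. Origin at the centre of its underside. Leave it alone.
- flask_a: Bystander: glass conical flask, 66 mm across, 100 mm high; origin at the centre of its underside.
- flask_b: Bystander: glass conical flask as the other; origin at the centre of its underside.
- beaker: Bystander: glass beaker, 68 mm across, 90 mm high; origin at the centre of its underside.
- wash_bottle: Bystander: small white wash bottle, 58 mm across, 135 mm high; origin at the centre of its underside.
- cell_case: Bystander: flat grey and black case, 82 x 122 x 34 mm; origin at the centre of its underside.
- driver: Bystander: screwdriver lying on the bench, 190 mm long.
Things that resemble listed ones, but are neither listed nor needed, are in the scene too. Leave any pink look-alike of the cell_carrier alone.

How it is judged:
On the way, in this order (a step that is already met when the one before it is completed fails the run):
1. the carrier is on the dovetail, home against the lamp carrier, block end leading (y of cell_carrier in the frame of rail_stop between -0.056 and -0.048 m and y of cell_block in the frame of rail_stop above -0.036 m and x of cell_carrier in the frame of rail_stop between -0.005 and 0.005 m and z of cell_carrier in the frame of rail_stop between -0.017 and -0.008 m and angle between the y axis of cell_carrier and the y axis of rail, either way round below 0.09 rad), for 0.2 s.
2. the clamp knob is turned tight (value of joint clamp_knob above 1.15 rad), for 0.2 s.
At the end, for the whole second after the job is handed in: The cell carrier sits on the dovetail rail with its block end against the lamp carrier (gap at most 4 mm), seated within 3 mm in height and straight within 4 degrees, at rest, its clamp knob tight (at least 1.15 rad of 1.4), and released (y of cell_carrier in the frame of rail_stop between -0.056 and -0.048 m and y of cell_block in the frame of rail_stop above -0.036 m and x of cell_carrier in the frame of rail_stop between -0.005 and 0.005 m and z of cell_carrier in the frame of rail_stop between -0.016 and -0.01 m and angle between the y axis of cell_carrier and the y axis of rail, either way round below 0.07 rad and angle between cell_carrier's own z axis and vertical below 0.06 rad and linear speed of cell_carrier below 0.01 m/s and value of joint clamp_knob above 1.15 rad); the robot touches nothing.
It fails at once if a bystander is disturbed (moved more than 25 mm or knocked over) (distance of any of detector, flask_a, flask_b, beaker, wash_bottle, cell_case, driver from where it was at the start of the episode above 0.025 m or angle between any of flask_a, flask_b, beaker, wash_bottle's own z axis and vertical above 0.5 rad).
It also fails if it takes over 67 s, if anything falls off the work surface, if the arm or the gripper's body presses on something with over 40 N, if the wrist force passes 120 N, or if a joint passes its speed limit or range.

## Robot

A 6-joint arm with a two-finger parallel gripper is mounted at the origin on the work surface. World frame = base frame: x ahead of the robot, y to its left, z up, the work surface at z = 0. Lengths are in m, angles in rad, forces in N, time in s.
With the tool pointing down it reaches from about 0.3 to 0.85 m from the base axis. Payload 4.2 kg.
Tool frame: the origin (TCP) lies between the finger pads; the fingertips stand 25 mm ahead of it and the grasp point (between the pads) lies 6 mm ahead of it (r.tip_extent is the distance from the TCP to the fingertips, in m); y points along the fingers, z is the direction in which the jaws open and shut, and the axes are right-handed (so a half turn about y gives the same grasp; the last joint's range is limited). The gripper opens to 91 mm and grips with 3 to 60 N. Pads are 32 mm wide; open, the fingers measure 118 mm over their backs; the gripper's body (76 mm by 178 mm) begins 60 mm behind the grasp point.
Start: joints at [1.222, 0.32, 1.565, -0, 1.257, -0.02], TCP at [0.186, 0.544, 0.202] pointing down, gripper open.
Joint ranges: [-3.11, 3.11], [-0.84, 2.01], [0.21, 2.61], [-1.34, 4.49], [0.05, 2.63], [-2.56, 2.56]. Speed limits (rad/s): [2.57, 2.57, 3.14, 3.14, 3.14, 3.14].

## Interface

Orientations are given as a unit quaternion [x, y, z, w].
In Python, from workcell import r gives the robot as it stands.
- The arm moves only by the shell command python3 -m creep 'ROWS'. ROWS is JSON, a list of rows, each an object of numbers: "jaw": the closure in counts, from 0 (fully open) to 255 (shut); "x", "y", "z": the shift along the tool's x, y, z in mm; "rx", "ry", "rz": the turn, a rotation vector about the tool's x, y, z in degrees. In form: [{"jaw": .., "x": .., "y": .., "z": .., "rx": .., "ry": .., "rz": ..}, ...]. A call has 1 to 20 rows; each row is the pose to reach, as a shift and turn from the pose measured when the call began, along the tool's axes at that moment; what a row does not reach only later rows make up. A row lasts 1/8 s, in which the tool goes at most 62.5 mm and 10.7 degrees, less where a joint would pass 70% of its speed; a pose out of reach is approached as far as the arm can. A call with a gripper value outside its range is refused whole. The fingers move at their own pace and stop on an object; the grip force is fixed at half the most. Time passes only in rows, so rows that repeat a pose let the fingers close. It gives the time, the measured TCP pose, the force and the opening at its end, in the units of the state.
- r.state(): the state, without advancing time (a new reading comes with each control period).
- r.read_camera(name): name is "scene" or "top"; returns the picture (384x512x3 uint8, red, green, blue); there is no depth.
- r.camera_params(name): a dict with "camera_matrix" (3x3 intrinsics, pixels), "extrinsics" (4x4, takes a point from camera to world coordinates). Camera axes: x right, y down, z forward; pixel columns grow to the right and rows downward; lengths in m; the calibration is good to about 2 mm. A picture is of the moment at which its call begins. camera_params takes no time and is no camera call.
- r.sign_off(): hands the job in, once; it reports no verdict.
The state is a dict: "t": time; "joint_positions": joint angles; "dq": joint speeds; "effort": joint torques, N m; "ee_pos": TCP position; "tool_rot": TCP orientation; "ft_force": force on the tool from outside, world axes, zero at the start; "torque": the same for the moment, N m; "width": opening from 0.0 (shut) to 1.0 (fully open).
Only numpy, scipy, OpenCV 4.12 (cv2) and the standard library are available. Lean on these libraries where they do the work, as an engineer would, in place of code of your own. Each camera call takes 0.05 s, during which the arm holds its last target. There are 200 camera calls.

## Working session

There is one attempt and no reset: what is moved stays moved. The work goes in short steps, Python scripts to look and compute and a shell command to move; the robot and the scene stay as the last step left them, time stands still between calls to the robot, and variables do not carry over. Pictures are saved under pics/ and viewed, about 8 in all and at most 12, crops included, and the job is handed in when it is done.

```bash
mkdir -p pics; ls; cat > h.py <<'E'
import numpy as np, cv2
from workcell import r
from scipy.spatial.transform import Rotation as R
def cam(n):
    p=r.camera_params(n); return np.array(p["camera_matrix"]),np.array(p["extrinsics"])
def ray(n,u,v,z):
    K,T=cam(n); d=T[:3,:3]@np.linalg.inv(K)@[u,v,1]; o=T[:3,3]
    return o+d*(z-o[2])/d[2]
def proj(n,P):
    K,T=cam(n); c=T[:3,:3].T@(np.array(P)-T[:3,3]); q=K@c; return q[:2]/q[2]
def snap(n,f):
    im=np.array(r.read_camera(n))[:,:,::-1].copy(); cv2.imwrite(f"pics/{f}_raw.png",im); return im
E
python3 - <<'E'
from h import *
for n in("scene","top"):
    im=snap(n,n+"0"); cv2.imwrite(f"pics/{n}0.png",cv2.resize(im,(800,600),interpolation=cv2.INTER_CUBIC))
    K,T=cam(n); print(n,K.round(1).tolist(),T.round(3).tolist())
s=r.state(); print(s); print(R.from_quat(s["tool_rot"]).as_matrix().round(3))
E
```

```text
pics
scene [[382.1, 0.0, 258.5], [0.0, 382.1, 194.0], [0.0, 0.0, 1.0]] [[-0.589, 0.617, -0.522, 1.119], [0.808, 0.449, -0.382, 0.42], [-0.001, -0.647, -0.763, 0.922], [0.0, 0.0, 0.0, 1.0]]
top [[465.8, 0.0, 252.0], [0.0, 465.8, 188.8], [0.0, 0.0, 1.0]] [[0.012, -0.983, 0.182, 0.325], [-1.0, -0.013, -0.003, -0.015], [0.005, -0.182, -0.983, 1.17], [0.0, 0.0, 0.0, 1.0]]
{'t': 0.1, 'joint_positions': array([ 1.22202352e+00,  3.20226839e-01,  1.56554145e+00, -2.98454170e-05,
        1.25737485e+00, -1.99795574e-02]), 'dq': array([-5.67436970e-04, -3.78600954e-03, -3.17480823e-03, -2.00912740e-03,
        9.03798207e-05,  1.21956172e-03]), 'effort': array([ 8.66061673e-04, -4.13335025e+01, -2.32508630e+01,  7.31435465e-02,
        4.21680487e-02, -4.33915397e-05]), 'ee_pos': array([0.18550938, 0.54376988, 0.20121106]), 'tool_rot': array([ 0.69811411, -0.11581044,  0.11562917, -0.69703266]), 'ft_force': array([-0.94129577,  0.23200377, -0.90726727]), 'torque': array([-0.02599039, -0.03739897,  0.00700842]), 'width': 0.9961324678548299}
[[ 0.946 -0.001  0.323]
 [-0.323 -0.001  0.946]
 [-0.    -1.    -0.002]]
```

View pics/top0.png

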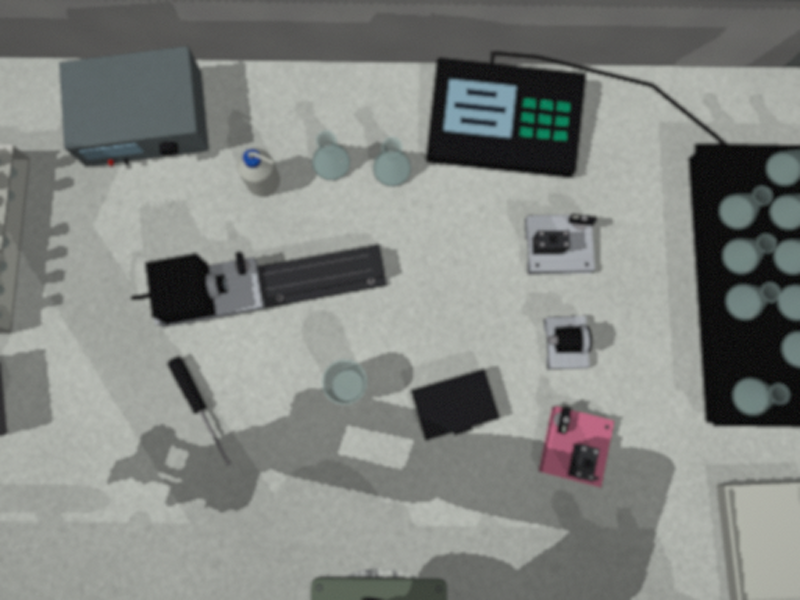

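View pics/scene0.png

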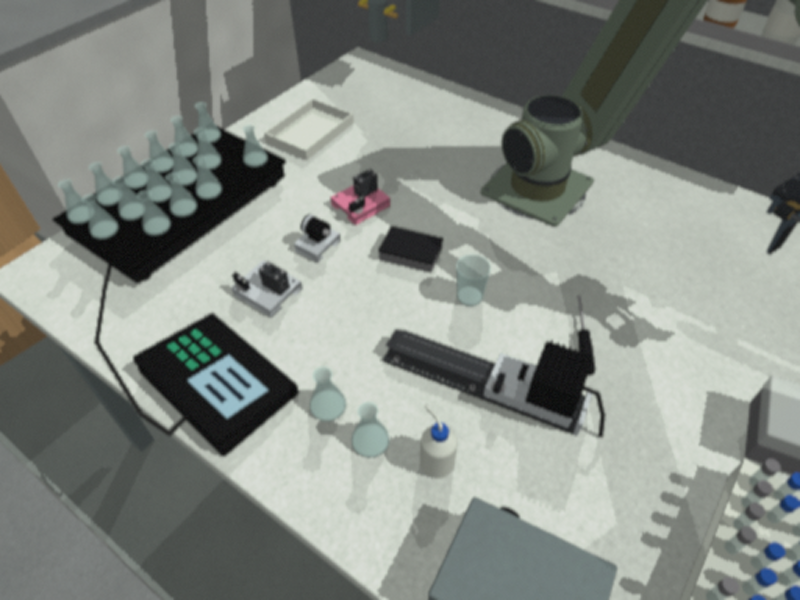

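The top view (800x600) shows the rail running left, with its open end at about (385,265). The lamp carrier face is at about (262,285). The grey cell carrier is at (562,243), its block facing left towards the rail and its knob at (582,218). The pink one is a decoy, and the detector is at (570,340). Next I'll measure from crops.

```bash
python3 - <<'E'
from h import *
im=cv2.imread("pics/top0_raw.png")
a=im[125:185,325:395]; b=im[145:215,85:255]
A=cv2.resize(a,None,fx=5,fy=5,interpolation=cv2.INTER_CUBIC); B=cv2.resize(b,None,fx=4.5,fy=4.5,interpolation=cv2.INTER_CUBIC)
c=np.zeros((600,800,3),np.uint8)
A=cv2.resize(A,(320,274)); B=B[:310]
def grid(I,u0,v0,s):
    for k in range(0,200,10):
        for i in range(0,200,10):
            x,y=int((k+.5)*s),int((i+.5)*s)
            if x<I.shape[1] and y<I.shape[0]: cv2.circle(I,(x,y),1,(0,255,255),-1)
grid(A,325,125,320/70); grid(B,85,145,4.5)
c[:274,:320]=A; c[280:280+B.shape[0],:B.shape[1]]=B
s=cv2.imread("pics/scene0_raw.png")[155:210,140:200]; S=cv2.resize(s,None,fx=5,fy=5,interpolation=cv2.INTER_CUBIC); c[:275,330:630]=S
cv2.imwrite("pics/crop1.png",c)
# saddle mask
hsv=cv2.cvtColor(a,cv2.COLOR_BGR2HSV); g=cv2.cvtColor(a,cv2.COLOR_BGR2GRAY)
print(g[::6,::4]); print((a[::6,::4,0].astype(int)-a[::6,::4,2]))
E
```

```text
[[180 179 177 180 175 176 176 158 157 162 173 176 173 178 176 175 176 178]
 [168 163 163 167 163 169 169 163 162 158 157 165 177 174 175 179 180 178]
 [170 166 163 151 148 151 151 153 157 153 110 109 134 138 161 175 177 177]
 [182 166 167 139 155 155 155 157 171 169 123  80  68  59 107 124 133 168]
 [182 175 165 130 137  87  51  49  48  95 116 124 128 164 121 169 176 175]
 [182 181 173 150  75  69  55  36  45  82 100 117 120 166 121 170 178 177]
 [188 184 164 148  85  48  48  47  50  91 150 162 166 167 123 171 176 174]
 [183 186 172 144 164 160 164 164 165 164 163 164 158 158 126 169 177 175]
 [180 181 180 132 132 132 130 132 132 133 133 132 131 130 129 168 177 177]
 [180 185 184 182 178 177 177 177 182 177 181 180 178 175 180 179 172 174]]
[[-1 -2 -3 -3 -3 -4 -3 -2 -2 -3 -2 -4 -2 -3 -3 -4 -3 -3]
 [-3 -3 -3 -3 -3 -3 -2 -2 -3 -2 -4 -3 -3 -2 -2 -3 -3 -4]
 [-2 -3 -3 -1  1  0  0  2  3  2 -1 -2 -1 -1 -3 -3 -4 -3]
 [-3 -3 -3  6  8  8  7  8  9  8  6  1  0  2 -2 -1 -2 -3]
 [-4 -3 -3  6  8  1  3  2  3  0  7  7  5  9 -1 -2 -3 -2]
 [-4 -4 -3  1  4  1  3  2  3  1  5  7  8 10 -2 -4 -3 -2]
 [-3 -3 -3  0  5  3  3  3  3  6  8  9  9  9 -1 -3 -3 -2]
 [-3 -3 -3  1  7  8  9  8  9  8  9  9  8  8 -1 -3 -3 -4]
 [-2 -3 -2  0  7  7  6  6  6  6  7  6  5  6 -2 -3 -3 -2]
 [-2 -2 -3 -4 -2 -3 -3 -2 -3 -2 -3 -3 -3 -2 -3 -3 -4 -3]]
```

View pics/crop1.png

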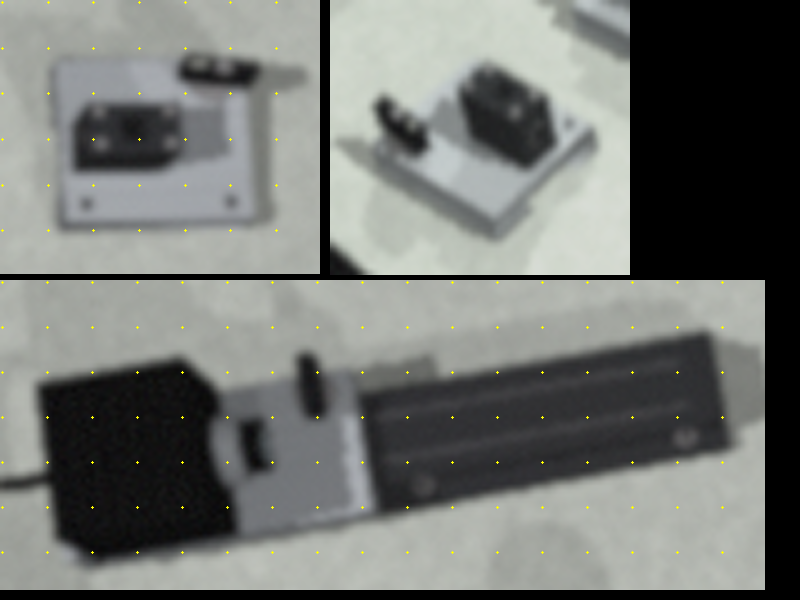

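The crop shows the rail edges clearly. The lamp carrier's end face is the bright strip, with its top edge at about (345,375)-(360,515) in the crop. The block's top face and the knob bar, which is slack, can also be seen. Now for numeric fits.

```bash
cat >> h.py <<'E'
def sub(g,p0,d,n,th):
    """first crossing of th along p0+d*k (subpixel)"""
    ks=np.arange(0,n,.1); P=np.array(p0)+np.outer(ks,d)
    v=cv2.remap(g.astype(np.float32),P[:,0:1].astype(np.float32),P[:,1:2].astype(np.float32),cv2.INTER_LINEAR).ravel()
    i=np.where((v[:-1]-th)*(v[1:]-th)<=0)[0]
    return P[i[0]] if len(i) else None
def fitray(n,pts,z):
    W=np.array([ray(n,*p,z)[:2] for p in pts if p is not None])
    vx,vy,x,y=cv2.fitLine(W.astype(np.float32),cv2.DIST_HUBER,0,.0001,.0001).ravel()
    return np.array([x,y]),np.array([vx,vy]),W
def inter(a,b):
    t=np.linalg.solve(np.c_[a[1],-b[1]],b[0]-a[0]); return a[0]+a[1]*t[0]
E
python3 - <<'E'
from h import *
im=cv2.imread("pics/top0_raw.png"); g=cv2.cvtColor(im,cv2.COLOR_BGR2GRAY)
us=np.arange(185,238,3)
mid=lambda u:185-(u-185)*0.167*1.0-7+4
# rail flange edges, searched from inside
up=[sub(g,(u,mid(u)),(0,-1),30,90) for u in us]; lo=[sub(g,(u,mid(u)),(0,1),30,90) for u in us]
U=fitray("top",up,.008); L=fitray("top",lo,.008)
print("up",U[:2],"lo",L[:2])
en=[sub(g,(235,v),(1,.0),25,90) for v in range(162,182,2)]
E_=fitray("top",en,.03); print("end",E_[:2]); print(np.round(en,1)[:3])
d=U[1]*np.sign(U[1][1])+L[1]*np.sign(L[1][1]); d/=np.linalg.norm(d)
nrm=np.array([d[1],-d[0]]); print("dir",d,"yaw",np.degrees(np.arctan2(d[0],d[1])),"width",(U[0]-L[0])@nrm)
c=nrm*((U[0]@nrm+L[0]@nrm)/2); print("centre at end s=",np.median(E_[2]@d), "pt",c+d*np.median(E_[2]@d))
# lamp carrier end face top edge: profile along rail
for off in(-8,0,8):
    print([int(g[int(round(188+off)),u]) for u in range(150,180)])
# carrier: saddle top mask
a=im.astype(int); m=((a[:,:,0]-a[:,:,2]>2)&(g>95)).astype(np.uint8); m[:,:330]=0;m[:,390:]=0;m[:125]=0;m[185:]=0
cs=max(cv2.findContours(cv2.morphologyEx(m,cv2.MORPH_CLOSE,np.ones((3,3))),cv2.RETR_EXTERNAL,cv2.CHAIN_APPROX_NONE)[0],key=cv2.contourArea)
print("rect",cv2.minAreaRect(cs),cv2.boundingRect(cs))
for row in(160,165): print(row,[int(g[row,u]) for u in range(333,388)])
for col in(342,362,374): print(col,[int(g[v,col]) for v in range(130,182)])
E
```

```text
up (array([0.6072826 , 0.09871355], dtype=float32), array([ 0.19621137, -0.9805616 ], dtype=float32)) lo (array([0.5400759, 0.0845058], dtype=float32), array([ 0.19972329, -0.9798523 ], dtype=float32))
end (array([ 0.5817619 , -0.00091579], dtype=float32), array([0.98365635, 0.1800562 ], dtype=float32))
[[243.6 162. ]
 [244.  164. ]
 [244.5 166. ]]
dir [-0.19796763  0.9802085 ] yaw -11.418137 width 0.068689235
centre at end s= -0.11615437924993083 pt [0.59196763 0.00105698]
[118, 117, 119, 118, 117, 118, 119, 116, 117, 118, 125, 144, 161, 162, 143, 107, 67, 42, 38, 40, 45, 49, 50, 51, 49, 50, 50, 49, 49, 49]
[116, 117, 117, 118, 118, 117, 118, 119, 118, 119, 119, 127, 149, 164, 169, 159, 128, 84, 46, 38, 40, 45, 49, 47, 49, 48, 50, 55, 59, 58]
[117, 119, 118, 119, 124, 127, 128, 128, 135, 140, 141, 142, 147, 149, 144, 137, 128, 112, 87, 70, 61, 65, 71, 77, 85, 98, 111, 119, 125, 136]
rect ((358.0, 155.5), (37.0, 44.0), 90.0) (336, 137, 45, 38)
160 [166, 162, 163, 159, 150, 146, 144, 119, 76, 43, 32, 32, 31, 30, 30, 34, 31, 30, 29, 32, 32, 30, 33, 32, 32, 31, 35, 38, 56, 79, 104, 119,
[... 463 characters left out ...]
5, 156, 154, 154, 152, 147, 132, 112, 87, 65, 51, 49, 51, 49, 46, 43, 42, 42, 43, 53, 93, 139, 163, 168, 166, 159, 148, 141, 144, 156, 155, 130, 112, 131, 161, 178, 179, 178, 176, 176]
362 [157, 159, 159, 159, 160, 158, 157, 153, 148, 147, 149, 153, 159, 167, 168, 166, 153, 127, 109, 100, 79, 58, 50, 52, 70, 96, 101, 83, 56, 55, 79, 113, 143, 162, 167, 167, 164, 164, 165, 166, 165, 163, 154, 133, 132, 149, 167, 178, 180, 179, 178, 177]
374 [175, 177, 175, 175, 175, 175, 166, 138, 119, 112, 94, 63, 39, 66, 105, 130, 142, 152, 152, 148, 146, 146, 146, 145, 141, 134, 127, 127, 134, 151, 163, 166, 165, 166, 165, 164, 159, 148, 134, 132, 143, 153, 145, 132, 144, 168, 178, 178, 179, 179, 179, 175]
```

```bash
python3 - <<'E'
from h import *
im=cv2.imread("pics/top0_raw.png"); g=cv2.cvtColor(im,cv2.COLOR_BGR2GRAY)
# -x top edge of saddle (z .026): going down from 166
bot=[sub(g,(u,165),(0,1),8,157) for u in range(341,376,3)]
rt=[sub(g,(374,v),(1,0),10,145) for v in range(150,168,2)]
lf=[sub(g,(341,v),(-1,0),10,150) for v in (140,142,144,163,164,165,166)]
print(np.round(bot,1).tolist(),np.round(rt,1).tolist(),lf)
B=fitray("top",bot,.026); Rt=fitray("top",rt,.026)
ang=lambda d:np.degrees(np.arctan2(d[1],d[0]))%180
print("bot",B[:2],ang(B[1]),"rt",Rt[:2],ang(Rt[1]))
yaw=np.radians(ang(B[1])-90) # carrier y dir = angle 90+yaw
X=np.array([np.cos(yaw),np.sin(yaw)]);Y=np.array([-X[1],X[0]])
cor=inter(B,Rt); o=cor+41*X/1e3+52*Y/1e3; print("yaw",np.degrees(yaw),"corner",cor,"origin",o,"block",o+.022*Y,"knob",o+.039*X-.033*Y)
# block top: dark blob, +x edge
topb=[sub(g,(u,155),(0,-1),12,90) for u in range(344,360,2)]
T=fitray("top",topb,.073); print("block +x edge",T[:2],ang(T[1]))
for lab,z,px in(("det",.05,(570,340)),("case",.034,(455,405)),("flaskb",.05,(393,165)),("beaker",.09,(345,383))): print(lab,ray("top",px[0]/1.5625,px[1]/1.5625,z))
# consistency: project predicted points
m=np.array([.592,.001]);d=np.array([-.198,.980]);n=np.array([d[1],-d[0]])
st=m+.2*d
for lab,p in(("stop z36",[*st,.036]),("stop z49",[*st,.049]),("stop49 +x",[*(st+.041*n),.049]),("stop49 -x",[*(st-.041*n),.049]),("mouth33",[*m,.033])):print(lab,proj("top",p).round(1),proj("scene",p).round(1))
bl=o+.022*Y
for s in(-1,1):
  for t in(-1,1): p=[*(bl+s*.014*X+t*.025*Y),.073];print("blk",s,t,proj("top",p).round(1),proj("scene",p).round(1))
for s,t in((-41,-52),(-41,52),(53,-52),(53,52)): p=[*(o+s/1e3*X+t/1e3*Y),.026];print("sad",s,t,proj("top",p).round(1),proj("scene",p).round(1))
E
```

```text
[[341.0, 171.7], [344.0, 166.9], [347.0, 171.8], [350.0, 171.9], [353.0, 171.9], [356.0, 171.7], [359.0, 171.7], [362.0, 171.6], [365.0, 171.5], [368.0, 171.4], [371.0, 171.2], [374.0, 166.1]] [[378.5, 150.0], [378.7, 152.0], [374.2, 154.0], [374.8, 156.0], [374.7, 158.0], [379.3, 160.0], [379.4, 162.0], [379.4, 164.0], [379.6, 166.0]] [array([338., 140.]), array([337.9, 142. ]), array([338.1, 144. ]), array([340.4, 163. ]), array([338.2, 164. ]), array([338.5, 165. ]), array([338.8, 166. ])]
bot (array([ 0.5848063 , -0.28278378], dtype=float32), array([ 0.03261258, -0.9994681 ], dtype=float32)) 91.8689 rt (array([ 0.6209341, -0.3355776], dtype=float32), array([0.9880923 , 0.15386242], dtype=float32)) 8.850825
yaw 1.8688964 corner [ 0.5867029 -0.340908 ] origin [ 0.6259852  -0.28759855] block [ 0.62526774 -0.26561025] knob [ 0.66604066 -0.3193091 ]
block +x edge (array([ 0.63298374, -0.25836083], dtype=float32), array([ 0.09502199, -0.9954752 ], dtype=float32)) 95.45259
det [ 0.46559804 -0.29231743  0.05      ]
case [ 0.36423548 -0.11516686  0.034     ]
flaskb [ 0.74689072 -0.01445055  0.05      ]
beaker [0.3923876  0.05207692 0.09      ]
stop z36 [165.3 180.9] [314.6 238.8]
stop z49 [164.4 179.9] [315.2 236.1]
stop49 +x [161.9 163.9] [310.1 247.7]
stop49 -x [166.9 196.1] [320. 225.]
mouth33 [244.5 166.7] [249.4 215.3]
blk -1 -1 [364.7 156.5] [169.9 167.4]
blk -1 1 [344.1 156.9] [182. 174.]
blk 1 -1 [363.9 145.4] [163.6 172.8]
blk 1 1 [343.5 145.7] [175.8 179.6]
sad -41 -52 [380.2 171.2] [167.  166.5]
sad -41 52 [339. 172.] [191.2 179.7]
sad 53 -52 [377.6 135.3] [146.3 184.2]
sad 53 52 [337. 136.] [170.9 198.5]
```

```bash
python3 -m creep '[{"jaw":0,"x":45,"y":3,"z":-41,"ry":5},{"jaw":0,"x":90,"y":5,"z":-83,"ry":10},{"jaw":0,"x":135,"y":8,"z":-124,"ry":15},{"jaw":0,"x":180,"y":10,"z":-166,"ry":20},{"jaw":0,"x":225,"y":13,"z":-207,"ry":25},{"jaw":0,"x":270,"y":15,"z":-249,"ry":30},{"jaw":0,"x":315,"y":18,"z":-290,"ry":35},{"jaw":0,"x":360,"y":20,"z":-332,"ry":40},{"jaw":0,"x":405,"y":23,"z":-373,"ry":45},{"jaw":0,"x":450,"y":25,"z":-415,"ry":50},{"jaw":0,"x":495,"y":28,"z":-456,"ry":55},{"jaw":0,"x":540,"y":30,"z":-498,"ry":60},{"jaw":0,"x":585,"y":33,"z":-540,"ry":65},{"jaw":0,"x":630,"y":36,"z":-581,"ry":69},{"jaw":0,"x":674,"y":40,"z":-622,"ry":69},{"jaw":0,"x":674,"y":40,"z":-622,"ry":69},{"jaw":0,"x":674,"y":40,"z":-622,"ry":69}]'
python3 - <<'E'
from h import *
s=r.state(); print(s["t"],s["ee_pos"],s["joint_positions"].round(2)); print(R.from_quat(s["tool_rot"]).as_matrix().round(3))
c=np.zeros((600,800,3),np.uint8)
im=snap("top","t1");c[:600,:400]=cv2.resize(im[90:210,300:380],(400,600),interpolation=cv2.INTER_CUBIC)
im=snap("scene","s1");c[:500,400:]=cv2.resize(im[120:220,120:200],(400,500),interpolation=cv2.INTER_CUBIC)
cv2.imwrite("pics/c2.png",c)
E
```

```text
0.1 [0.18550938 0.54376988 0.20121106] [ 1.22  0.32  1.57 -0.    1.26 -0.02]
[[ 0.946 -0.001  0.323]
 [-0.323 -0.001  0.946]
 [-0.    -1.    -0.002]]invalid input
```

View pics/c2.png

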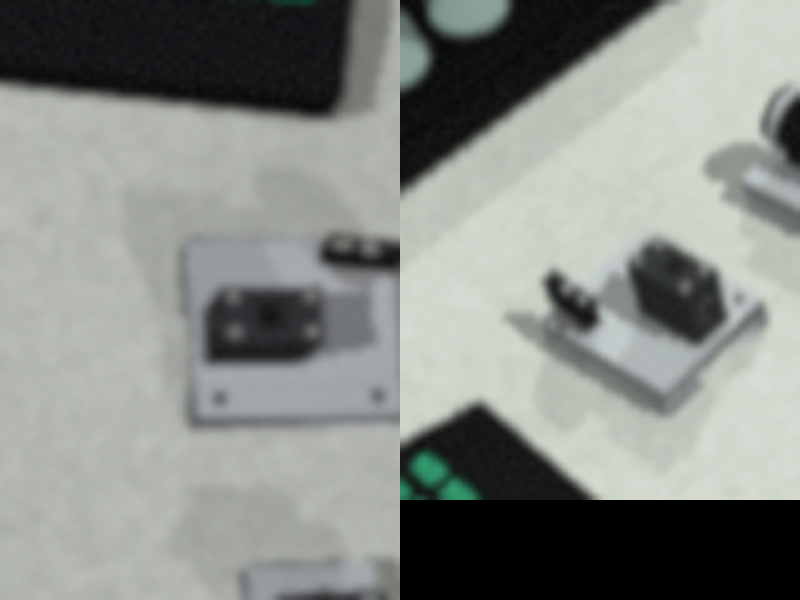

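The move was refused, probably because a row needs every key. The crops show the four screws on the block top, centred at top pixel (354.0,152.4). I'll retry with complete rows.

```bash
python3 -c "
from h import *
print(ray('top',354.0,152.4,.073))"
python3 -m creep '[{"jaw":0,"x":45,"y":3,"z":-41,"rx":0,"ry":5,"rz":0},{"jaw":0,"x":90,"y":5,"z":-83,"rx":0,"ry":10,"rz":0},{"jaw":0,"x":135,"y":8,"z":-124,"rx":0,"ry":15,"rz":0},{"jaw":0,"x":180,"y":10,"z":-166,"rx":0,"ry":20,"rz":0},{"jaw":0,"x":225,"y":13,"z":-207,"rx":0,"ry":25,"rz":0},{"jaw":0,"x":270,"y":15,"z":-249,"rx":0,"ry":30,"rz":0},{"jaw":0,"x":315,"y":18,"z":-290,"rx":0,"ry":35,"rz":0},{"jaw":0,"x":360,"y":20,"z":-332,"rx":0,"ry":40,"rz":0},{"jaw":0,"x":405,"y":23,"z":-373,"rx":0,"ry":45,"rz":0},{"jaw":0,"x":450,"y":25,"z":-415,"rx":0,"ry":50,"rz":0},{"jaw":0,"x":495,"y":28,"z":-456,"rx":0,"ry":55,"rz":0},{"jaw":0,"x":540,"y":30,"z":-498,"rx":0,"ry":60,"rz":0},{"jaw":0,"x":585,"y":33,"z":-540,"rx":0,"ry":65,"rz":0},{"jaw":0,"x":630,"y":36,"z":-581,"rx":0,"ry":69,"rz":0},{"jaw":0,"x":674,"y":40,"z":-622,"rx":0,"ry":69,"rz":0},{"jaw":0,"x":674,"y":40,"z":-622,"rx":0,"ry":69,"rz":0},{"jaw":0,"x":674,"y":40,"z":-622,"rx":0,"ry":69,"rz":0}]'
python3 - <<'E'
from h import *
s=r.state(); print(s["t"],s["ee_pos"],s["joint_positions"].round(2)); print(R.from_quat(s["tool_rot"]).as_matrix().round(3))
E
```

```text
[ 0.62200847 -0.2653762   0.073     ]
t: 2.33
ee_pos: [0.622, -0.2619, 0.1614]
tool_rot: [0.51, -0.491, 0.49, -0.509]
ft_force: [0.6, 1.2, 0.5]
width: 0.999
2.325 [ 0.62201103 -0.26193484  0.16143254] [-0.42  0.5   1.37 -0.    1.27 -0.45]
[[ 0.037 -0.002  0.999]
 [-0.999  0.     0.037]
 [-0.    -1.    -0.002]]
```

```bash
python3 -m creep '[{"jaw":0,"x":3,"y":30,"z":0,"rx":0,"ry":0,"rz":0},{"jaw":0,"x":3,"y":60,"z":0,"rx":0,"ry":0,"rz":0},{"jaw":0,"x":3,"y":85,"z":0,"rx":0,"ry":0,"rz":0},{"jaw":0,"x":3,"y":95,"z":0,"rx":0,"ry":0,"rz":0},{"jaw":0,"x":3,"y":95,"z":0,"rx":0,"ry":0,"rz":0},{"jaw":120,"x":3,"y":95,"z":0,"rx":0,"ry":0,"rz":0},{"jaw":160,"x":3,"y":95,"z":0,"rx":0,"ry":0,"rz":0},{"jaw":200,"x":3,"y":95,"z":0,"rx":0,"ry":0,"rz":0},{"jaw":255,"x":3,"y":95,"z":0,"rx":0,"ry":0,"rz":0},{"jaw":255,"x":3,"y":95,"z":0,"rx":0,"ry":0,"rz":0},{"jaw":255,"x":3,"y":95,"z":0,"rx":0,"ry":0,"rz":0},{"jaw":255,"x":3,"y":95,"z":0,"rx":0,"ry":0,"rz":0},{"jaw":255,"x":3,"y":95,"z":0,"rx":0,"ry":0,"rz":0}]'
```

```text
t: 3.95
ee_pos: [0.6219, -0.2649, 0.0664]
tool_rot: [0.51, -0.491, 0.49, -0.509]
ft_force: [-0.1, -0.2, 0.1]
width: 0.156
```

```bash
python3 -m creep '[{"jaw":255,"x":0,"y":0,"z":0,"rx":0,"ry":0,"rz":0},{"jaw":255,"x":0,"y":0,"z":0,"rx":0,"ry":0,"rz":0}]'
python3 - <<'E'
from h import *
c=np.zeros((600,800,3),np.uint8)
im=snap("top","t3");c[:600,:400]=cv2.resize(im[90:210,310:390],(400,600),interpolation=cv2.INTER_CUBIC)
im=snap("scene","s3");c[:500,400:]=cv2.resize(im[110:210,130:210],(400,500),interpolation=cv2.INTER_CUBIC)
cv2.imwrite("pics/c3.png",c)
E
```

```text
t: 4.2
ee_pos: [0.6219, -0.2649, 0.0664]
tool_rot: [0.51, -0.491, 0.49, -0.509]
ft_force: [-0.7, 0.3, 0.1]
width: 0.003
```

View pics/c3.png

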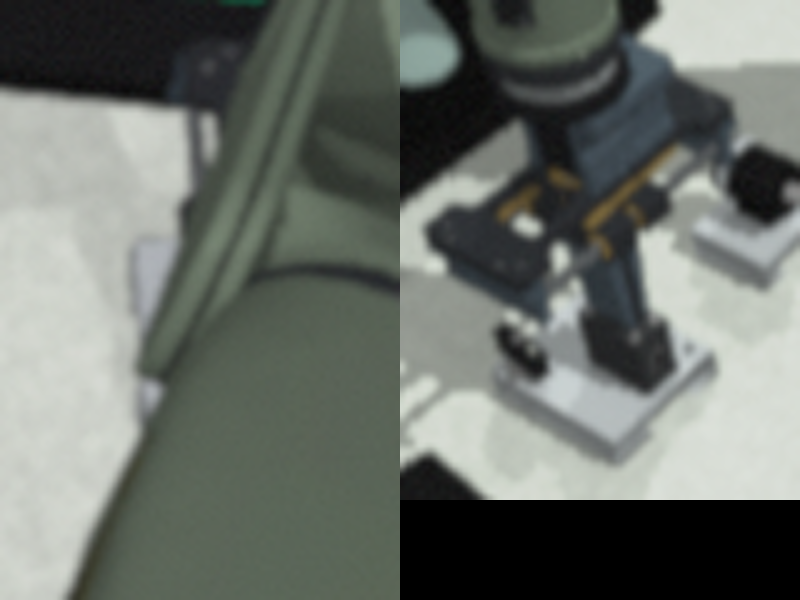

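The fingers are fully shut, and in the scene crop they appear above or behind the block at (615,310). I'll compare the projected tip with the image.

```bash
python3 - <<'E'
from h import *
print(r.tip_extent, r.state()["width"], r.state()["ee_pos"])
for z in(.04,.06,.073,.1,.13): 
    q=proj("scene",[.622,-.265,z]); print(z,q.round(1),"crop",((q-[130,110])*5+[400,0]).round(0))
# scene cast of block top corners, from c2 (crop origin 120,120)
for X,Y in((630,268),(658,238),(718,270),(690,292),(674,266)):
    print(ray("scene",120+(X-400)/5-.4,120+Y/5-.4,.073))
E
```

```text
0.025 0.004569560775846933 [ 0.62190704 -0.26487591  0.06637972]
0.04 [175.5 180.1] crop [628. 351.]
0.06 [174.4 175.8] crop [622. 329.]
0.073 [173.7 172.9] crop [618. 314.]
0.1 [172.2 166.7] crop [611. 283.]
0.13 [170.4 159.5] crop [602. 248.]
[ 0.63759788 -0.28398922  0.073     ]
[ 0.60911775 -0.28826146  0.073     ]
[ 0.60719433 -0.23934593  0.073     ]
[ 0.63052139 -0.24039057  0.073     ]
[ 0.62056378 -0.26343149  0.073     ]
```

```bash
python3 -m creep '[{"jaw":0,"x":0,"y":0,"z":0,"rx":0,"ry":0,"rz":0},{"jaw":0,"x":0,"y":0,"z":0,"rx":0,"ry":0,"rz":0},{"jaw":0,"x":0,"y":0,"z":0,"rx":0,"ry":0,"rz":0},{"jaw":0,"x":0,"y":0,"z":0,"rx":0,"ry":0,"rz":0},{"jaw":0,"x":0,"y":0,"z":0,"rx":0,"ry":0,"rz":0},{"jaw":0,"x":0,"y":0,"z":0,"rx":0,"ry":0,"rz":0},{"jaw":0,"x":0,"y":0,"z":0,"rx":0,"ry":0,"rz":0},{"jaw":0,"x":0,"y":0,"z":0,"rx":0,"ry":0,"rz":0}]'
python3 - <<'E'
from h import *
c=np.zeros((600,800,3),np.uint8)
im=snap("scene","s4"); i3=cv2.imread("pics/s3_raw.png")
for k,i in enumerate((i3,im)): c[:600,400*k:400*k+400]=cv2.resize(i[145:205,150:190],(400,600),interpolation=cv2.INTER_CUBIC)
cv2.imwrite("pics/c4.png",c)
E
```

```text
t: 5.3
ee_pos: [0.6219, -0.2649, 0.0664]
tool_rot: [0.51, -0.491, 0.49, -0.509]
ft_force: [0.2, -1.1, -0.6]
width: 0.849
```

View pics/c4.png

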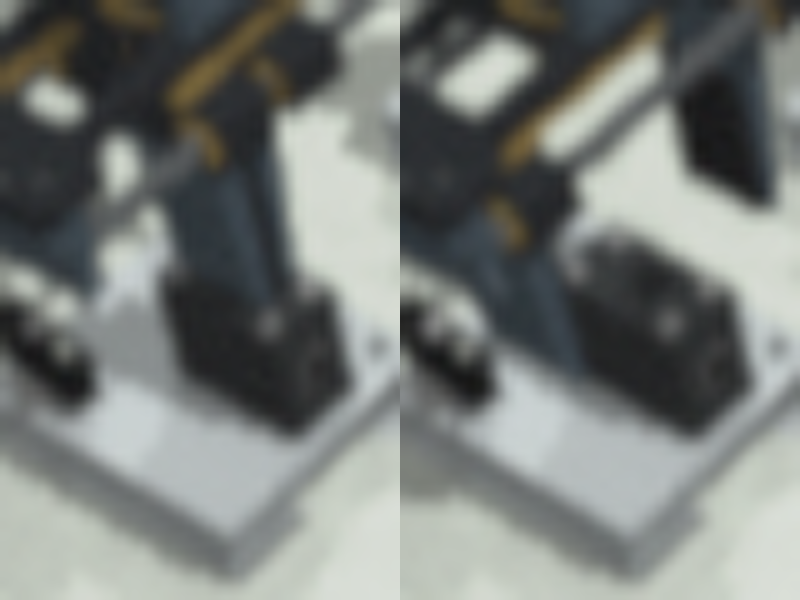

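```bash
python3 - <<'E'
from h import *
w=.849*.0455
for x in(.622+w,.622+w+.013,.622-w,.622-w-.013):
  for y in(-.281,-.249):
    q=proj("scene",[x,y,.041]); print(round(x,3),y,((q-[150,145])*10+[400,0]).round(0))
E
```

```text
0.661 -0.281 [529. 402.]
0.661 -0.249 [604. 448.]
0.674 -0.281 [498. 427.]
0.674 -0.249 [573. 474.]
0.583 -0.281 [703. 255.]
0.583 -0.249 [777. 298.]
0.57 -0.281 [731. 231.]
0.57 -0.249 [805. 274.]
```

The open fingers straddle the block, but their tips show about 8 px higher than projected, so they are really about 35 mm above the reported height (near z = 75 mm) and closed above the block. I'll go down 13 mm, which is safe either way, and close as a test.

```bash
python3 -m creep '[{"jaw":60,"x":0,"y":5,"z":0,"rx":0,"ry":0,"rz":0},{"jaw":100,"x":0,"y":13,"z":0,"rx":0,"ry":0,"rz":0},{"jaw":255,"x":0,"y":13,"z":0,"rx":0,"ry":0,"rz":0},{"jaw":255,"x":0,"y":13,"z":0,"rx":0,"ry":0,"rz":0},{"jaw":255,"x":0,"y":13,"z":0,"rx":0,"ry":0,"rz":0},{"jaw":255,"x":0,"y":13,"z":0,"rx":0,"ry":0,"rz":0},{"jaw":255,"x":0,"y":13,"z":0,"rx":0,"ry":0,"rz":0},{"jaw":255,"x":0,"y":13,"z":0,"rx":0,"ry":0,"rz":0}]'
python3 - <<'E'
from h import *
im=snap("scene","s5")
s=cv2.imread("pics/scene0_raw.png")
c=np.zeros((600,800,3),np.uint8)
c[:,:400]=cv2.resize(im[145:205,150:190],(400,600),interpolation=cv2.INTER_CUBIC)
c[:400,400:]=cv2.resize(s[100:180,432:512],(400,400),interpolation=cv2.INTER_CUBIC)
cv2.imwrite("pics/c5.png",c)
n=np.array([.323,.946])
for k in(-.0455,.0455):
    p=np.array([.1855,.5438])+k*n; q=proj("scene",[*p,.176]); print(q,(q-[432,100])*5+[400,0])
E
```

```text
t: 6.35
ee_pos: [0.6213, -0.2649, 0.0536]
tool_rot: [0.51, -0.491, 0.49, -0.509]
ft_force: [-2.2, 0.2, 2.5]
width: 0.299
[489.94327204 169.62984985] [689.71636021 348.14924924]
[521.56652205 190.47659245] [847.83261024 452.38296224]
```

View pics/c5.png

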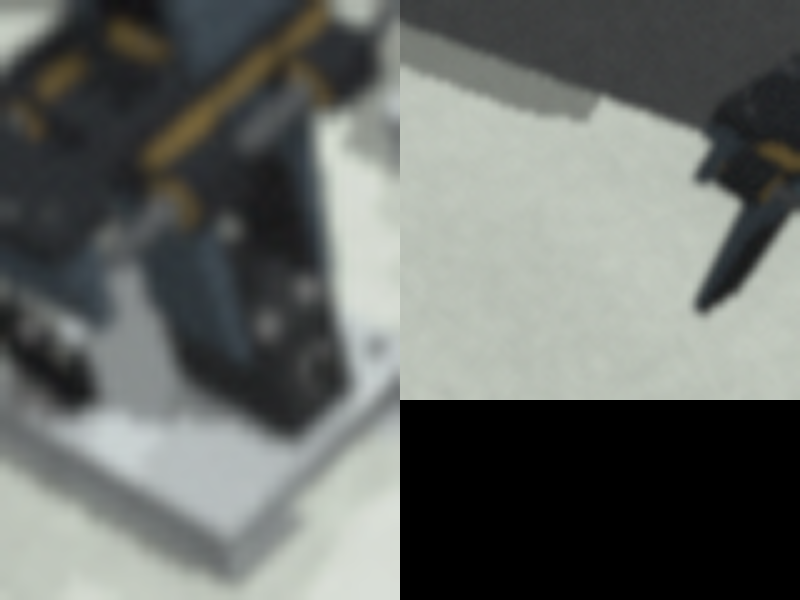

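Gripped: width 0.30 is about 27 mm. The near finger overlaps the block by about 16 mm, so the tips sit about 3 mm above the reported TCP height, and I'll use that. Now I'll open slightly, go 14 mm deeper and regrip.

```bash
python3 -m creep '[{"jaw":120,"x":0,"y":0,"z":0,"rx":0,"ry":0,"rz":0},{"jaw":120,"x":0,"y":0,"z":0,"rx":0,"ry":0,"rz":0},{"jaw":120,"x":0,"y":7,"z":0,"rx":0,"ry":0,"rz":0},{"jaw":120,"x":0,"y":14,"z":0,"rx":0,"ry":0,"rz":0},{"jaw":120,"x":0,"y":14,"z":0,"rx":0,"ry":0,"rz":0},{"jaw":255,"x":0,"y":14,"z":0,"rx":0,"ry":0,"rz":0},{"jaw":255,"x":0,"y":14,"z":0,"rx":0,"ry":0,"rz":0},{"jaw":255,"x":0,"y":14,"z":0,"rx":0,"ry":0,"rz":0},{"jaw":255,"x":0,"y":14,"z":0,"rx":0,"ry":0,"rz":0}]'
python3 -c "
from h import *
s=r.state();print(s['ee_pos'],s['ft_force'],s['torque'],R.from_quat(s['tool_rot']).as_matrix().round(3))"
```

```text
t: 7.52
ee_pos: [0.6213, -0.265, 0.0398]
tool_rot: [0.51, -0.491, 0.49, -0.509]
ft_force: [-0.6, 0.2, 1.1]
width: 0.308
[ 0.62130782 -0.26497201  0.03979283] [-0.63306175  0.21053024  1.08407981] [-0.12770063  0.01087586  0.01043849] [[ 0.037 -0.003  0.999]
 [-0.999  0.     0.037]
 [-0.    -1.    -0.003]]
```

```bash
python3 -m creep '[{"jaw":255,"x":0,"y":-10,"z":0,"rx":0,"ry":0,"rz":0},{"jaw":255,"x":0,"y":-25,"z":0,"rx":0,"ry":0,"rz":0},{"jaw":255,"x":0,"y":-45,"z":0,"rx":0,"ry":0,"rz":0},{"jaw":255,"x":-20,"y":-60,"z":0,"rx":0,"ry":-1,"rz":0},{"jaw":255,"x":-50,"y":-60,"z":-3,"rx":0,"ry":-2,"rz":0},{"jaw":255,"x":-85,"y":-60,"z":-5,"rx":0,"ry":-4,"rz":0},{"jaw":255,"x":-120,"y":-60,"z":-7,"rx":0,"ry":-6,"rz":0},{"jaw":255,"x":-155,"y":-60,"z":-9,"rx":0,"ry":-8,"rz":0},{"jaw":255,"x":-185,"y":-60,"z":-11,"rx":0,"ry":-9.3,"rz":0},{"jaw":255,"x":-210,"y":-60,"z":-12.5,"rx":0,"ry":-9.3,"rz":0},{"jaw":255,"x":-221,"y":-60,"z":-12.5,"rx":0,"ry":-9.3,"rz":0},{"jaw":255,"x":-225,"y":-60,"z":-12.5,"rx":0,"ry":-9.3,"rz":0},{"jaw":255,"x":-225,"y":-60,"z":-12.5,"rx":0,"ry":-9.3,"rz":0},{"jaw":255,"x":-225,"y":-60,"z":-12.5,"rx":0,"ry":-9.3,"rz":0}]'
python3 - <<'E'
from h import *
s=r.state();print(s['ee_pos'],s['ft_force'],s['torque'],s['joint_positions'].round(2),R.from_quat(s['tool_rot']).as_matrix().round(3))
c=np.zeros((600,800,3),np.uint8)
im=snap("top","t6");c[:300]=cv2.resize(im[135:195,145:305],(800,300),interpolation=cv2.INTER_CUBIC)
im=snap("scene","s6");c[300:]=cv2.resize(im[165:245,195:302],(800,600),interpolation=cv2.INTER_CUBIC)[150:450]
c=np.zeros((600,800,3),np.uint8);T=cv2.imread("pics/t6_raw.png")
c[:300]=cv2.resize(T[135:195,145:305],(800,300),interpolation=cv2.INTER_CUBIC)
c[300:,:540]=cv2.resize(im[170:230,202:310],(540,300),interpolation=cv2.INTER_CUBIC)
cv2.imwrite("pics/c6.png",c)
E
```

```text
t: 9.28
ee_pos: [0.6006, -0.0414, 0.0999]
tool_rot: [0.548, -0.449, 0.447, -0.547]
ft_force: [0.8, -0.7, -5.1]
width: 0.307
[ 0.60059802 -0.0414066   0.09985412] [ 0.76036815 -0.72308047 -5.07573861] [0.02481864 0.14632026 0.0068332 ] [-0.09  0.44  1.65 -0.    1.06 -0.29] [[ 0.198 -0.003  0.98 ]
 [-0.98  -0.     0.198]
 [-0.    -1.    -0.003]]
```

View pics/c6.png

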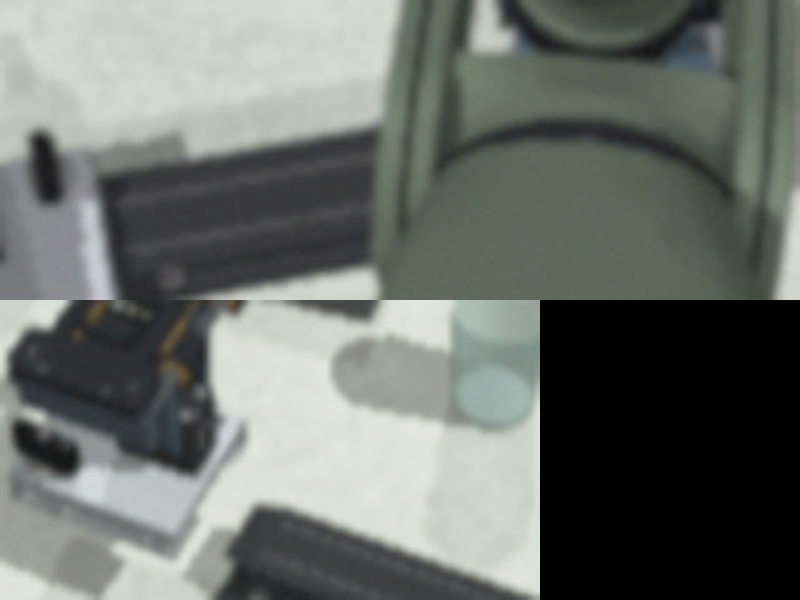

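```bash
python3 - <<'E'
from h import *
d=np.array([-.198,.980]);n=np.array([.980,.198]); m=np.array([.592,.001]); T=np.array([.6006,-.0414])
print("TCP in mouth frame",(T-m)@n,(T-m)@d)
f=lambda p:((proj("scene",p)-[202,170]+.5)*5+[0,300]).round(0)
for s in(-41,53): print("lead top",s,f([*(T+n*s/1e3+d*.03),.086]),"bot",f([*(T+n*s/1e3+d*.03),.060]),"trail top",f([*(T+n*s/1e3-d*.074),.086]))
for s,z in((-36,8),(36,8),(-21,33),(21,33)): print("rail end",s,z,f([*(m+n*s/1e3),z/1e3]))
for s in(-25,25): print("rail +60",s,f([*(m+n*s/1e3+d*.06),.036]))
im=cv2.imread("pics/scene0_raw.png")
cv2.imwrite("pics/c7.png",cv2.resize(im[195:255,230:340],(800,436),interpolation=cv2.INTER_CUBIC))
g=lambda p:((proj("scene",p)-[230,195]+.5)*800/110).round(0)
for s,z in((-36,8),(36,8),(-21,33),(21,33)): print("rail end c7",s,z,g([*(m+n*s/1e3),z/1e3]))
for s,z in((-36,8),(36,8),(-25,36),(25,36),(-41,49),(41,49)): print("stop c7",s,z,g([*(m+n*s/1e3+d*.2),z/1e3]))
E
```

```text
TCP in mouth frame 3.28000000000498e-05 -0.04325480000000001
lead top -41 [248. 414.] bot [248. 443.] trail top [ 88. 358.]
lead top 53 [174. 533.] bot [176. 561.] trail top [  8. 471.]
rail end -36 8 [266. 511.]
rail end 36 8 [213. 600.]
rail end -21 33 [255. 503.]
rail end 21 33 [224. 556.]
rail +60 -25 [351. 529.]
rail +60 25 [316. 593.]
rail end c7 -36 8 [183. 125.]
rail end c7 36 8 [107. 255.]
rail end c7 -21 33 [167. 114.]
rail end c7 21 33 [122. 190.]
stop c7 -36 8 [642. 292.]
stop c7 36 8 [580. 435.]
stop c7 -25 36 [641. 273.]
stop c7 25 36 [597. 373.]
stop c7 -41 49 [658. 222.]
stop c7 41 49 [586. 387.]
```

View pics/c7.png

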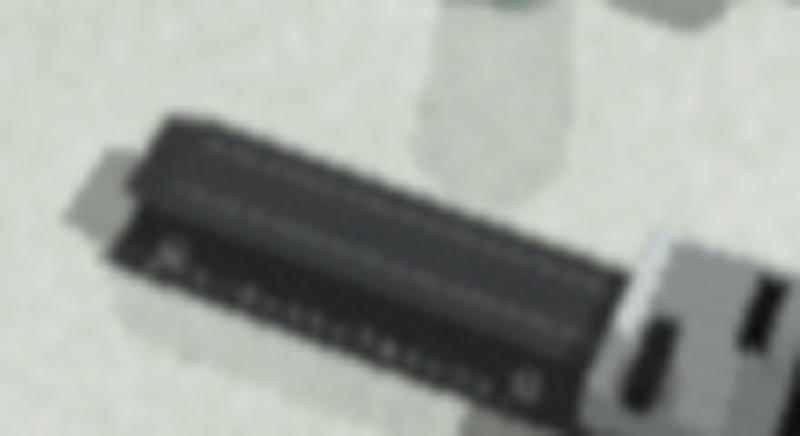

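The scene crop shows the rail end and stop within about 1 px of prediction. The carrier corners look about 2 px low, so I'll check the height numerically, with the carrier on the bench as reference.

```bash
python3 - <<'E'
from h import *
def prof(img,T,yaw,zu,t):
    X=np.array([np.cos(yaw),np.sin(yaw)]);Y=np.array([-X[1],X[0]])
    g=cv2.cvtColor(cv2.imread(img),cv2.COLOR_BGR2GRAY).astype(np.float32)
    P=T+.053*X+(t/1e3)*Y
    a=proj("scene",[*P,zu+.026]);b=proj("scene",[*P,zu])
    rows=np.arange(round(a[1])-6,round(b[1])+8,1.)
    u=np.full_like(rows,a[0]); v=cv2.remap(g,u.astype(np.float32)[:,None],rows.astype(np.float32)[:,None],cv2.INTER_LINEAR).ravel()
    print(t,"pred top",a.round(1),"bot",b.round(1),"rows from",rows[0],v.astype(int).tolist())
for t in(-60,-40,-20,0,15): prof("pics/s1_raw.png",np.array([.6213,-.265]),np.radians(2.1),0,t)
print()
for t in(-60,-40,-20,0,15): prof("pics/s6_raw.png",np.array([.6006,-.0414]),np.radians(11.4),.060,t)
E
```

```text
-60 pred top [150.6 185.5] bot [152.4 190.9] rows from 179.0 [52, 76, 101, 108, 111, 119, 118, 106, 101, 108, 117, 129, 148, 170, 182, 186, 187, 187, 186, 186]
-40 pred top [155.3 188.2] bot [157.  193.6] rows from 182.0 [26, 35, 53, 81, 116, 143, 139, 115, 106, 106, 113, 130, 154, 176, 188, 191, 190, 188, 189, 189]
-20 pred top [160.  190.9] bot [161.6 196.3] rows from 185.0 [178, 194, 195, 198, 196, 183, 149, 115, 110, 116, 123, 138, 162, 180, 185, 186, 189, 190, 195]
0 pred top [164.8 193.6] bot [166.3 199. ] rows from 188.0 [196, 192, 186, 182, 178, 162, 134, 111, 108, 114, 120, 141, 166, 182, 188, 192, 192, 192, 194]
15 pred top [168.4 195.7] bot [169.9 201.1] rows from 190.0 [180, 182, 180, 180, 177, 163, 135, 112, 108, 109, 116, 135, 163, 182, 187, 188, 190, 191, 191]

-60 pred top [207.5 205.4] bot [208.5 211.1] rows from 199.0 [25, 36, 62, 88, 105, 118, 128, 123, 116, 128, 134, 133, 143, 151, 156, 156, 155, 154, 157, 158]
-40 pred top [213.8 207.7] bot [214.6 213.4] rows from 202.0 [24, 31, 63, 110, 159, 177, 155, 122, 111, 120, 127, 137, 149, 155, 156, 157, 154, 151, 147]
-20 pred top [220.1 210.1] bot [220.8 215.7] rows from 204.0 [209, 215, 215, 215, 214, 211, 183, 140, 113, 116, 124, 132, 141, 146, 142, 137, 133, 135, 136, 136]
0 pred top [226.5 212.5] bot [227.1 218.1] rows from 206.0 [195, 196, 195, 194, 195, 193, 179, 149, 119, 111, 119, 135, 176, 208, 215, 199, 184, 192, 204, 209]
15 pred top [231.4 214.3] bot [231.9 219.9] rows from 208.0 [195, 196, 196, 195, 195, 192, 173, 141, 119, 126, 129, 142, 183, 214, 218, 213, 208, 206, 208, 209]
```

Height agrees within about 1 mm. I'll lower to entry height and advance the first 60 mm while watching force.

```bash
python3 -m creep '[{"jaw":255,"x":0,"y":15,"z":0,"rx":0,"ry":0,"rz":0},{"jaw":255,"x":0,"y":30,"z":0,"rx":0,"ry":0,"rz":0},{"jaw":255,"x":0,"y":35,"z":0,"rx":0,"ry":0,"rz":0},{"jaw":255,"x":0,"y":35,"z":0,"rx":0,"ry":0,"rz":0},{"jaw":255,"x":-6,"y":35,"z":0,"rx":0,"ry":0,"rz":0},{"jaw":255,"x":-11,"y":35,"z":0,"rx":0,"ry":0,"rz":0},{"jaw":255,"x":-15,"y":35,"z":0,"rx":0,"ry":0,"rz":0},{"jaw":255,"x":-19,"y":35,"z":0,"rx":0,"ry":0,"rz":0},{"jaw":255,"x":-22,"y":35,"z":0,"rx":0,"ry":0,"rz":0},{"jaw":255,"x":-22,"y":35,"z":0,"rx":0,"ry":0,"rz":0}]'
python3 -m creep '[{"jaw":255,"x":-4,"y":0,"z":0,"rx":0,"ry":0,"rz":0},{"jaw":255,"x":-8,"y":0,"z":0,"rx":0,"ry":0,"rz":0},{"jaw":255,"x":-12,"y":0,"z":0,"rx":0,"ry":0,"rz":0},{"jaw":255,"x":-12,"y":0,"z":0,"rx":0,"ry":0,"rz":0}]'
```

```text
t: 10.62
ee_pos: [0.5961, -0.0195, 0.0648]
tool_rot: [0.548, -0.449, 0.447, -0.547]
ft_force: [-0.1, 0.1, -5.5]
width: 0.3
t: 11.12
ee_pos: [0.5936, -0.0074, 0.0649]
tool_rot: [0.548, -0.448, 0.447, -0.547]
ft_force: [0.5, 0.3, -4.9]
width: 0.305
```

```bash
python3 -m creep '[{"jaw":255,"x":-5,"y":0,"z":0,"rx":0,"ry":0,"rz":0},{"jaw":255,"x":-10,"y":0,"z":0,"rx":0,"ry":0,"rz":0},{"jaw":255,"x":-15,"y":0,"z":0,"rx":0,"ry":0,"rz":0},{"jaw":255,"x":-20,"y":0,"z":0,"rx":0,"ry":0,"rz":0},{"jaw":255,"x":-25,"y":0,"z":0,"rx":0,"ry":0,"rz":0},{"jaw":255,"x":-30,"y":0,"z":0,"rx":0,"ry":0,"rz":0},{"jaw":255,"x":-35,"y":0,"z":0,"rx":0,"ry":0,"rz":0},{"jaw":255,"x":-40,"y":0,"z":0,"rx":0,"ry":0,"rz":0},{"jaw":255,"x":-40,"y":0,"z":0,"rx":0,"ry":0,"rz":0}]'
python3 -m creep '[{"jaw":255,"x":-6,"y":0,"z":0,"rx":0,"ry":0,"rz":0},{"jaw":255,"x":-13,"y":0,"z":0,"rx":0,"ry":0,"rz":0},{"jaw":255,"x":-20,"y":0,"z":0,"rx":0,"ry":0,"rz":0},{"jaw":255,"x":-27,"y":0,"z":0,"rx":0,"ry":0,"rz":0},{"jaw":255,"x":-34,"y":0,"z":0,"rx":0,"ry":0,"rz":0},{"jaw":255,"x":-40,"y":0,"z":0,"rx":0,"ry":0,"rz":0},{"jaw":255,"x":-40,"y":0,"z":0,"rx":0,"ry":0,"rz":0}]'
```

```text
t: 12.25
ee_pos: [0.5856, 0.0321, 0.0649]
tool_rot: [0.548, -0.448, 0.447, -0.547]
ft_force: [0.2, -0.2, -5.1]
width: 0.302
t: 13.12
ee_pos: [0.5776, 0.0718, 0.0649]
tool_rot: [0.548, -0.448, 0.446, -0.547]
ft_force: [-0.1, 0.6, -4.4]
width: 0.305
```

```bash
python3 -m creep '[{"jaw":255,"x":0,"y":1,"z":0,"rx":0,"ry":0,"rz":0},{"jaw":255,"x":0,"y":2,"z":0,"rx":0,"ry":0,"rz":0},{"jaw":255,"x":0,"y":2.5,"z":0,"rx":0,"ry":0,"rz":0},{"jaw":255,"x":0,"y":2.5,"z":0,"rx":0,"ry":0,"rz":0}]'
python3 -m creep '[{"jaw":255,"x":-6,"y":-1,"z":0,"rx":0,"ry":0,"rz":0},{"jaw":255,"x":-13,"y":-1,"z":0,"rx":0,"ry":0,"rz":0},{"jaw":255,"x":-20,"y":-1,"z":0,"rx":0,"ry":0,"rz":0},{"jaw":255,"x":-27,"y":-1,"z":0,"rx":0,"ry":0,"rz":0},{"jaw":255,"x":-34,"y":-1,"z":0,"rx":0,"ry":0,"rz":0},{"jaw":255,"x":-41,"y":-1,"z":0,"rx":0,"ry":0,"rz":0},{"jaw":255,"x":-48,"y":-1,"z":0,"rx":0,"ry":0,"rz":0},{"jaw":255,"x":-55,"y":-1,"z":0,"rx":0,"ry":0,"rz":0},{"jaw":255,"x":-62,"y":-1,"z":0,"rx":0,"ry":0,"rz":0},{"jaw":255,"x":-69,"y":-1,"z":0,"rx":0,"ry":0,"rz":0},{"jaw":255,"x":-76,"y":-1,"z":0,"rx":0,"ry":0,"rz":0},{"jaw":255,"x":-82,"y":-1,"z":0,"rx":0,"ry":0,"rz":0},{"jaw":255,"x":-86,"y":-1,"z":0,"rx":0,"ry":0,"rz":0},{"jaw":255,"x":-86,"y":-1,"z":0,"rx":0,"ry":0,"rz":0}]'
```

```text
t: 13.62
ee_pos: [0.5775, 0.0717, 0.0628]
tool_rot: [0.548, -0.448, 0.447, -0.547]
ft_force: [-1.7, 0.1, -0.8]
width: 0.304
t: 15.38
ee_pos: [0.5603, 0.1562, 0.0638]
tool_rot: [0.548, -0.448, 0.446, -0.547]
ft_force: [0.5, -0.1, -4.9]
width: 0.307
```

The lowering test found the seat at TCP z = 62.8 mm, exactly as predicted. Now I'll approach the stop.

```bash
python3 -m creep '[{"jaw":255,"x":-3,"y":0,"z":0,"rx":0,"ry":0,"rz":0},{"jaw":255,"x":-6,"y":0,"z":0,"rx":0,"ry":0,"rz":0},{"jaw":255,"x":-9,"y":0,"z":0,"rx":0,"ry":0,"rz":0},{"jaw":255,"x":-11,"y":0,"z":0,"rx":0,"ry":0,"rz":0},{"jaw":255,"x":-11,"y":0,"z":0,"rx":0,"ry":0,"rz":0}]'
python3 -m creep '[{"jaw":255,"x":-1.5,"y":0,"z":0,"rx":0,"ry":0,"rz":0},{"jaw":255,"x":-3,"y":0,"z":0,"rx":0,"ry":0,"rz":0},{"jaw":255,"x":-3,"y":0,"z":0,"rx":0,"ry":0,"rz":0}]'
```

```text
t: 16.0
ee_pos: [0.5581, 0.1671, 0.0638]
tool_rot: [0.548, -0.448, 0.446, -0.547]
ft_force: [-0.8, -0.6, -4.7]
width: 0.303
t: 16.38
ee_pos: [0.5579, 0.1679, 0.064]
tool_rot: [0.55, -0.447, 0.447, -0.546]
ft_force: [1.4, -6.0, -3.9]
width: 0.303
```

Stop contact: about 6 N, at the predicted position. I'll seat it, release and go over the knob.

```bash
python3 -m creep '[{"jaw":255,"x":0,"y":0.5,"z":0,"rx":0,"ry":0,"rz":0},{"jaw":255,"x":0,"y":1,"z":0,"rx":0,"ry":0,"rz":0},{"jaw":110,"x":0,"y":1,"z":0,"rx":0,"ry":0,"rz":0},{"jaw":110,"x":0,"y":1,"z":0,"rx":0,"ry":0,"rz":0},{"jaw":110,"x":0,"y":1,"z":0,"rx":0,"ry":0,"rz":0},{"jaw":110,"x":0,"y":1,"z":0,"rx":0,"ry":0,"rz":0},{"jaw":110,"x":0,"y":-20,"z":0,"rx":0,"ry":0,"rz":0},{"jaw":110,"x":0,"y":-45,"z":0,"rx":0,"ry":0,"rz":0},{"jaw":171,"x":0,"y":-60,"z":0,"rx":0,"ry":0,"rz":0},{"jaw":171,"x":28,"y":-60,"z":20,"rx":0,"ry":0,"rz":0},{"jaw":171,"x":50,"y":-60,"z":36,"rx":0,"ry":0,"rz":0},{"jaw":171,"x":55,"y":-60,"z":39,"rx":0,"ry":0,"rz":0},{"jaw":171,"x":55,"y":-60,"z":39,"rx":0,"ry":0,"rz":0},{"jaw":171,"x":55,"y":-60,"z":39,"rx":0,"ry":0,"rz":0}]'
python3 - <<'E'
from h import *
s=r.state();print(s['ee_pos'],s['joint_positions'].round(2),R.from_quat(s['tool_rot']).as_matrix().round(3))
T=snap("top","t8");im=snap("scene","s8")
c=np.zeros((600,800,3),np.uint8)
c[:300]=cv2.resize(T[140:200,90:250],(800,300),interpolation=cv2.INTER_CUBIC)
c[300:,:]=cv2.resize(im[195:255,210:370],(800,300),interpolation=cv2.INTER_CUBIC)
cv2.imwrite("pics/c8.png",c)
f=lambda p:((proj("scene",p)-[210,195]+.5)*5+[0,300]).round(0)
for z in(.067,.077):print("knob",f([.607,.1217,z]))
E
```

```text
t: 18.12
ee_pos: [0.6065, 0.1228, 0.1239]
tool_rot: [0.55, -0.447, 0.447, -0.546]
ft_force: [0.6, 0.6, 0.2]
width: 0.327
[0.60648394 0.12278627 0.12393186] [ 0.18  0.45  1.57 -0.    1.13 -0.02] [[ 0.202 -0.003  0.979]
 [-0.979 -0.004  0.202]
 [ 0.003 -1.    -0.004]]
knob [360. 489.]
knob [361. 478.]
```

View pics/c8.png

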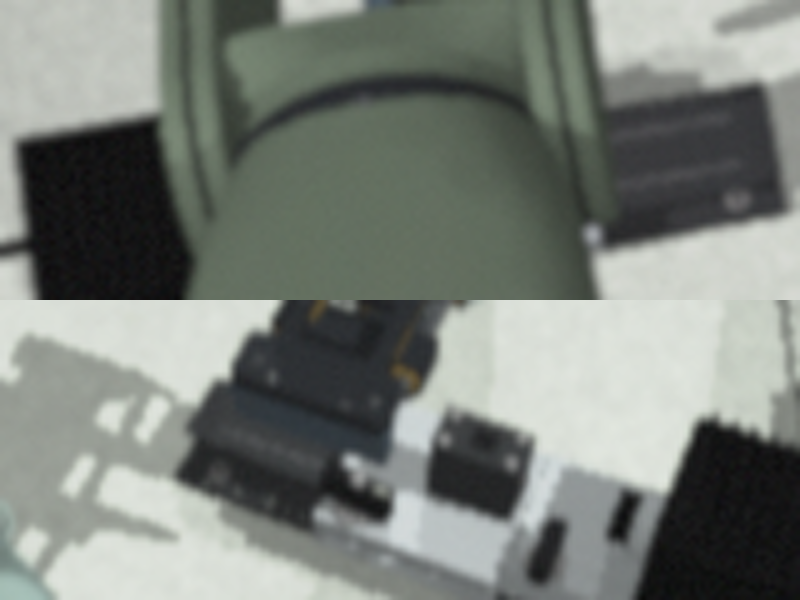

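The scene crop shows the carrier home: its block end meets the lamp carrier at about (515,510), and the knob at (365,488) matches prediction. I'll descend and grip the bar.

```bash
python3 -m creep '[{"jaw":171,"x":1,"y":20,"z":0,"rx":0,"ry":0,"rz":0},{"jaw":171,"x":1,"y":45,"z":0,"rx":0,"ry":0,"rz":0},{"jaw":171,"x":1,"y":58,"z":0,"rx":0,"ry":0,"rz":0},{"jaw":171,"x":1,"y":67,"z":0,"rx":0,"ry":0,"rz":0},{"jaw":171,"x":1,"y":67,"z":0,"rx":0,"ry":0,"rz":0},{"jaw":255,"x":1,"y":67,"z":0,"rx":0,"ry":0,"rz":0},{"jaw":255,"x":1,"y":67,"z":0,"rx":0,"ry":0,"rz":0},{"jaw":255,"x":1,"y":67,"z":0,"rx":0,"ry":0,"rz":0},{"jaw":255,"x":1,"y":67,"z":0,"rx":0,"ry":0,"rz":0},{"jaw":255,"x":1,"y":67,"z":0,"rx":0,"ry":0,"rz":0}]'
```

```text
t: 19.48
ee_pos: [0.6073, 0.1217, 0.0578]
tool_rot: [0.549, -0.446, 0.447, -0.547]
ft_force: [1.6, -0.3, 5.5]
width: 0.131
```

```bash
python3 -m creep '[{"jaw":255,"x":0,"y":-1,"z":0,"rx":0,"ry":5,"rz":0},{"jaw":255,"x":0,"y":-1,"z":0,"rx":0,"ry":10,"rz":0},{"jaw":255,"x":0,"y":-1,"z":0,"rx":0,"ry":15,"rz":0},{"jaw":255,"x":0,"y":-1,"z":0,"rx":0,"ry":20,"rz":0},{"jaw":255,"x":0,"y":-1,"z":0,"rx":0,"ry":25,"rz":0},{"jaw":255,"x":0,"y":-1,"z":0,"rx":0,"ry":30,"rz":0},{"jaw":255,"x":0,"y":-1,"z":0,"rx":0,"ry":35,"rz":0},{"jaw":255,"x":0,"y":-1,"z":0,"rx":0,"ry":40,"rz":0},{"jaw":255,"x":0,"y":-1,"z":0,"rx":0,"ry":40,"rz":0}]'
python3 -c "
from h import *
s=r.state();print(s['ft_force'],s['torque'])"
python3 -m creep '[{"jaw":255,"x":0,"y":0,"z":0,"rx":0,"ry":5,"rz":0},{"jaw":255,"x":0,"y":0,"z":0,"rx":0,"ry":10,"rz":0},{"jaw":255,"x":0,"y":0,"z":0,"rx":0,"ry":15,"rz":0},{"jaw":255,"x":0,"y":0,"z":0,"rx":0,"ry":20,"rz":0},{"jaw":255,"x":0,"y":0,"z":0,"rx":0,"ry":25,"rz":0},{"jaw":255,"x":0,"y":0,"z":0,"rx":0,"ry":30,"rz":0},{"jaw":255,"x":0,"y":0,"z":0,"rx":0,"ry":34,"rz":0},{"jaw":255,"x":0,"y":0,"z":0,"rx":0,"ry":37,"rz":0},{"jaw":255,"x":0,"y":0,"z":0,"rx":0,"ry":37,"rz":0},{"jaw":255,"x":0,"y":0,"z":0,"rx":0,"ry":37,"rz":0}]'
python3 -c "
from h import *
s=r.state();print(s['ft_force'],s['torque'],s['joint_positions'].round(2),R.from_quat(s['tool_rot']).as_matrix().round(3))"
```

```text
t: 20.6
ee_pos: [0.6077, 0.1215, 0.0581]
tool_rot: [0.364, -0.606, 0.608, -0.362]
ft_force: [2.2, -1.0, -2.4]
width: 0.129
[ 2.21252658 -0.99283256 -2.37827362] [-0.1936848  -0.41124577 -0.02503926]
t: 21.85
ee_pos: [0.6092, 0.1214, 0.0581]
tool_rot: [0.151, -0.689, 0.692, -0.153]
ft_force: [4.4, -0.4, -2.8]
width: 0.127
[ 4.37089778 -0.36948954 -2.8231378 ] [-1.45760838e-01 -8.79287651e-01  6.20011800e-04] [ 0.18  0.51  1.65 -0.01  0.98  1.32] [[-0.908  0.003  0.42 ]
 [-0.42  -0.004 -0.908]
 [-0.001 -1.     0.005]]
```

```bash
python3 -m creep '[{"jaw":171,"x":0,"y":0,"z":0,"rx":0,"ry":0,"rz":0},{"jaw":171,"x":0,"y":0,"z":0,"rx":0,"ry":0,"rz":0},{"jaw":171,"x":0,"y":0,"z":0,"rx":0,"ry":0,"rz":0},{"jaw":171,"x":0,"y":-20,"z":0,"rx":0,"ry":0,"rz":0},{"jaw":171,"x":0,"y":-50,"z":0,"rx":0,"ry":0,"rz":0},{"jaw":171,"x":0,"y":-90,"z":0,"rx":0,"ry":0,"rz":0},{"jaw":171,"x":0,"y":-120,"z":0,"rx":0,"ry":0,"rz":0},{"jaw":171,"x":36,"y":-120,"z":38,"rx":0,"ry":0,"rz":0},{"jaw":171,"x":72,"y":-120,"z":77,"rx":0,"ry":0,"rz":0},{"jaw":171,"x":108,"y":-120,"z":115,"rx":0,"ry":0,"rz":0},{"jaw":171,"x":145,"y":-120,"z":153,"rx":0,"ry":0,"rz":0},{"jaw":171,"x":181,"y":-120,"z":192,"rx":0,"ry":0,"rz":0},{"jaw":171,"x":217,"y":-120,"z":230,"rx":0,"ry":0,"rz":0},{"jaw":171,"x":217,"y":-120,"z":230,"rx":0,"ry":0,"rz":0}]'
python3 - <<'E'
from h import *
T=snap("top","t9");im=snap("scene","s9")
c=np.zeros((600,800,3),np.uint8)
c[:300]=cv2.resize(T[140:200,90:250],(800,300),interpolation=cv2.INTER_CUBIC)
c[300:,:]=cv2.resize(im[195:255,230:390],(800,300),interpolation=cv2.INTER_CUBIC)
cv2.imwrite("pics/c9.png",c)
E
```

```text
t: 23.6
ee_pos: [0.5072, -0.1806, 0.1791]
tool_rot: [0.15, -0.689, 0.693, -0.151]
ft_force: [0.4, 0.6, -0.3]
width: 0.329
```

View pics/c9.png

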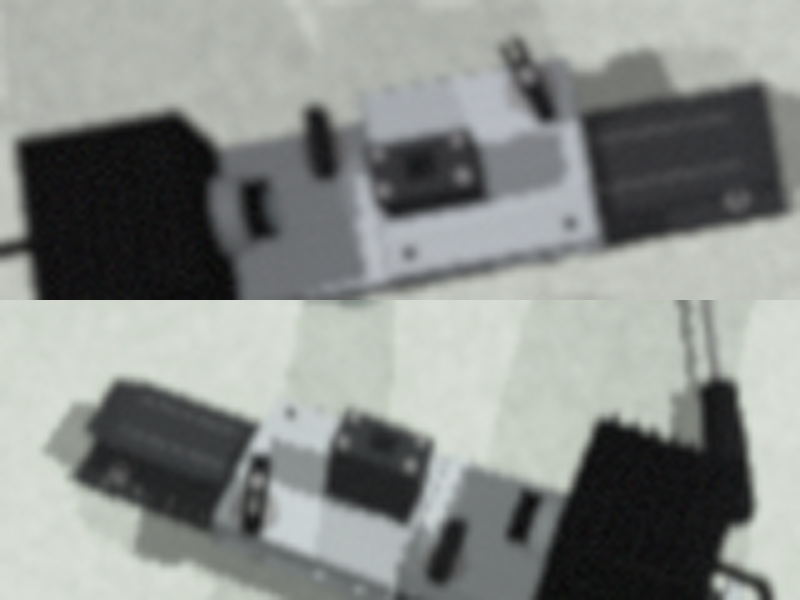

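```bash
python3 - <<'E'
from h import *
p=ray("top",90+421.2/5-.5,140+165/5-.5,.096)[:2]
m=np.array([.592,.001]);d=np.array([-.198,.980]);n=np.array([.980,.198])
print(p,"block in stop frame",((p-m)@n).round(4),((p-m)@d-.2).round(4))
K=[ray("top",90+X/5-.5,140+Y/5-.5,.077)[:2] for X,Y in((545,115),(512,45))]; v=K[1]-K[0]
print("knob turn",np.arctan2(d[1],d[0])-np.arctan2(v[1],v[0]))
a=cv2.imread("pics/top0_raw.png").astype(int);b=cv2.imread("pics/t9_raw.png").astype(int)
D=(np.abs(a-b).max(2)>60).astype(np.uint8); k,l,st,_=cv2.connectedComponentsWithStats(D)
print([s.tolist() for s in st[1:] if s[4]>12])
E
```

```text
[0.56096057 0.16687034] block in stop frame 0.0024 -0.0313
knob turn 1.3104853433569854
[[289, 111, 127, 179, 11266], [354, 139, 9, 7, 44], [365, 139, 16, 5, 50], [190, 148, 12, 16, 85], [351, 149, 13, 13, 112], [164, 162, 17, 5, 40], [166, 164, 44, 32, 816], [373, 211, 5, 12, 47], [357, 216, 15, 9, 92], [291, 245, 27, 31, 385], [182, 249, 98, 72, 3891], [360, 262, 4, 4, 14], [69, 272, 97, 55, 2741], [248, 284, 114, 85, 2931], [364, 285, 6, 19, 60], [366, 309, 62, 75, 2584], [151, 351, 61, 33, 1202]]
```

The checks agree: the block is 31 mm before the stop (30 nominal), the knob is at about 1.31 rad, and the arm is clear. I'll hand in.

```bash
python3 -c "
from workcell import r
print(r.sign_off())"
```

```text
the job is handed in; nothing more can be done
None
```

The cell holder is on the rail, home against the lamp carrier with its block end leading. Its clamp knob is tight and the arm is clear of everything. I handed the job in at about 24 s of the 67 s allowed. Sign-off gives no verdict, so what follows rests on my own checks.

**What I did:** I picked the carrier up by its block and slid it onto the rail from the open end. I pushed until I felt the stop at about 6 N and let go. Then I gripped the knob bar and turned it about 77° clockwise.

**Last checks:**
- **Seating:** when I lowered the carrier partway along the rail, it touched down at exactly the height predicted for a seated carrier.
- **Position:** the top camera puts the block centre 31 mm before the stop (30 mm nominal) and 2.4 mm off centre. The limit is 5 mm, and my reading is only good to about 2 mm.
- **Knob:** the picture gives about 1.31 rad and the tool's rotation about 1.34 rad. Tight is 1.15 rad or more.
- **Wrist force:** it read close to zero after I released the knob.

**Problems and gaps:**
- My first move was refused because its rows lacked some keys.
- The first grasp closed above the block: in the images the fingertips stood about 28 mm higher than the stated tool geometry gives. I corrected for that and regripped.
- I did not check each bystander separately at the end. I felt no unexpected contact and never moved near them at low height. The before-and-after image differences near the detector look like the arm's shadow, but I did not confirm that.

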